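Lock a tube-rack sled to its docking rail with a quick-release pin

TASK

Lock the tube-rack sled to its docking rail with the quick-release pin that stands in the holder: pick it up with its side button squeezed in and keep the button in, put the pin into the sled's hole, slide the sled gently towards its end stop on the right until the pin finds the hidden hole in the rail's floor, and press it fully home. Then let go, so that the button springs back out and the pin locks. Do not press or drag hard, and leave the beaker, the sample cup and the marker where they are.

Things in the scene. Friction and masses are not known exactly. Their poses are not given: they have to be found in the camera images.
- pin_grip (a point): Quick-release pin standing upright in the holder; this point: centre of its head, on the shaft's axis; grasp here from above. z up along the shaft. The head is a black block, 18 mm wide along y, from 24 mm below to 18 mm above this point. Along x it is 31 mm with the button out (13 mm to +x, 18 mm to -x), 26 mm with it in (13 mm each side). Pin 0.09 to 0.15 kg.
- button_face (a point): Middle of the outer face of the grey ribbed thumb button (14 mm wide, 32 mm tall) on the head's -x side, level with pin_grip and 18 mm from it. Squeeze it towards +x between the fingers, against the head's plain far face. Its spring pushes back with 3 N at first and 8 N when fully in; grip with 20 to 40 N to hold it in and carry the pin.
- pin_shoulder (a point): Underside of the pin's flange (30 mm diameter, 4 mm thick), on the axis, 28 mm below pin_grip; same axes. The shaft below it is 14 mm in diameter and 34 mm long; its tip tapers to 12 mm over the last 2 mm. With the pin home the shoulder rests on the sled's top.
- pin_balls (a point): Point on the shaft's axis level with the two locking balls, 22.5 mm below the shoulder (balls 7 mm tall). With the button out they stick out 3 mm from the shaft along +y and -y (20 mm across, too wide for the holes of sled and rail); with the button fully in they draw in flush.
- pin_button (a joint): Thumb button, m: 0 out (balls out), 0.005 fully squeezed in (balls in). Its spring returns it when let go, if the balls are free to come out.
- holder: Fixed grey block 64 x 64 x 42 mm with a foot rim 74 mm square, in which the pin stands with its shoulder on the top; origin at the centre of its underside. Its 21.5 mm hole lets the pin out straight up, balls in or out. Same yaw as the standing pin.
- rail: Fixed docking rail, a channel 90 mm wide; side walls 36 mm high, dark end blocks 48 mm high. Origin at its underside on the centre line; y along the rail, roughly to the robot's left; reaches from y = -123 to +295 mm. Floor plate's top is at z = 32 mm, underside 24 mm, clear below. Its one locking hole (16 mm, round, at x = 0) is hidden under the sled, anywhere from y = 4 to 36 mm.
- sled_hole (a point): Centre of the mouth of the sled's round through hole (17 mm diameter), on the sled's top, 41 mm above the worktop; axes as the rail's; at x = 0, y = value of joint sled in the rail's frame. The sled plate is 8 mm thick, with 1 mm of air above the rail's floor: a pin put in meets the floor with its shoulder 25 mm above this point.
- rack_end (a point): Near end of the blue tube rack fixed on the sled, at the sled's top, 52 mm from the sled's hole towards +y. The rack is 46 mm wide, 128 mm long and 56 mm tall; its three tubes stand up to 81 mm above the sled. Fingers have most room at the hole when they close across the rail.
- sled (a joint): Position of the sled along the rail in m: 0 at the end stop on the right (-y), at most 0.08; starts between 0.055 and 0.075. It stays where it is left; about 2.5 N of friction. The sled's hole lies over the floor's hole at a value between 0.004 and 0.036.
- beaker_mid (a point): Bystander: small clear beaker, 55 mm wide, 73 mm tall; its centre.
- cup_mid (a point): Bystander: sample cup with a white lid, 58 mm wide, 62 mm tall; its centre.
- marker_mid (a point): Bystander: marker pen lying flat, 136 mm long, 16 mm thick; its centre.

How it is judged:
On the way, in this order (a step that is already met when the one before it is completed fails the run):
1. the pin is lifted clear of the holder with its button squeezed in (height (world z) of pin_shoulder above 0.08 m and value of joint pin_button above 0.0035 m), for 0.2 s.
2. the pin is fully home through the sled and the rail's floor, the button still squeezed in (z of pin_shoulder in the frame of sled_hole below 0.0025 m and horizontal distance between pin_shoulder and sled_hole below 0.004 m and value of joint pin_button above 0.0035 m), for 0.1 s.
At the end, for the whole second after the job is handed in: The pin stands upright (within 0.1 rad) in the sled's hole (within 4 mm) with its shoulder on the sled (within 2.5 mm), hence through the rail's floor; its button is out to within 1 mm, so that the balls lock it; the sled is at rest (z of pin_shoulder in the frame of sled_hole below 0.0025 m and horizontal distance between pin_shoulder and sled_hole below 0.004 m and angle between pin_shoulder's own z axis and vertical below 0.1 rad and value of joint pin_button below 0.001 m and velocity of joint sled between -0.01 and 0.01 m/s); the robot touches nothing.
It fails at once if the pin is pressed or dragged against the rail or sled with more than 60 N (contact force between pin and rail above 60 N).
It fails at once if the beaker is displaced by more than 20 mm (distance of beaker_mid from where it was at the start of the episode above 0.02 m).
It fails at once if the sample cup is displaced by more than 20 mm (distance of cup_mid from where it was at the start of the episode above 0.02 m).
It fails at once if the marker is displaced by more than 20 mm (distance of marker_mid from where it was at the start of the episode above 0.02 m).
It also fails if it takes over 64 s, if anything falls off the work surface, if the arm or the gripper's body presses on something with over 40 N, if the wrist force passes 120 N, or if a joint passes its speed limit or range.

ROBOT

A 7-joint arm with a two-finger parallel gripper is mounted at the origin on a cart in front of the work surface, level with it; the furniture and walls round the work are solid. World frame = base frame: x ahead of the robot, y to its left, z up, the work surface at z = 0. Lengths are in m, angles in rad, forces in N, time in s.
With the tool pointing down it reaches from about 0.35 to 0.9 m from the base axis. Payload 8.1 kg.
Tool frame: the origin (TCP) lies on the centre line of the jaws, within the pads' length; the fingertips stand 19 mm ahead of it and the grasp point (between the pads) is the TCP (arm.tip_reach is the distance from the TCP to the fingertips, in m); z points along the fingers, y is the line along which they close (so a half turn about z gives the same grasp; the last joint's range is limited). The gripper opens to 92 mm and grips with 3 to 60 N. Pads are 19 mm wide; open, the fingers measure 130 mm over their backs; the gripper's body (75 mm by 190 mm) begins 47 mm behind the grasp point.
Start: joints at [1.113, 0.434, 0.025, 1.573, -0.012, 1.134, -0.075], TCP at [0.217, -0.586, 0.246] pointing down, gripper open.
Joint ranges: [-2.62, 2.62], [-0.44, 2.09], [-1.27, 1.32], [0.08, 2.57], [-1.32, 4.46], [0.12, 2], [-2.74, 2.74]. Speed limits (rad/s): [2.22, 2.22, 3.01, 3.01, 3.14, 3.14, 3.14].

INTERFACE

Orientations are given as a rotation vector (axis times angle).
In Python, from cell import arm gives the robot as it stands.
- The arm moves only by the tool arm_command, never from a script. Its argument "targets" is a list that holds one entry, the list of rows, each a list of 6 numbers: the shift along the tool's x, y, z in m, then the turn, a rotation vector about the tool's x, y, z in rad. A call has 1 to 10 rows; each row shifts and turns the commanded pose from where the row before left it, along the tool's axes as they then stand; what a row does not reach is not made up. A row lasts 1/8 s, in which the tool goes at most 62.5 mm and 10.7 degrees, less where a joint would pass 70% of its speed; a pose out of reach is approached as far as the arm can. A call with a gripper value outside its range is refused whole. "jaw" is the finger opening in m, from 0 to 0.0918, set as the call begins (left out, the last holds). The fingers move at their own pace and stop on an object; "newtons" is the grip in N (left out, the last holds). Time passes only in rows, so rows that do not move let the fingers close. It gives the time, the measured TCP pose, the force, the opening and the grip force at its end, in the units of the state.
- arm.observe(): the state, without advancing time (a new reading comes with each control period).
- arm.get_image(name): name is "scene" or "top" or "wrist"; returns a dict with "pixels" (400x640x3 uint8, red, green, blue), "z_map" (400x640 float32, m along the optical axis (not along the pixel's ray), 0 where there is no reading), "fx", "fy", "cx", "cy" (pixels), "xyz" and "rotation" of the camera in the world; the wrist camera has in their place "T_tool_cam" (4x4, takes a point from camera to tool coordinates, whose origin is the TCP and whose axes are the flange's). Camera axes: x right, y down, z forward; pixel columns grow to the right and rows downward; lengths in m; the calibration is good to about 2 mm. The wrist camera is an equidistant fisheye: a pixel r from the principal point sees the ray r / f radians off the axis. A picture is of the moment at which its call begins: read the wrist's pose just before it.
- arm.sign_off(): hands the job in; it is judged then, once.
The state is a dict: "clock": time; "joints": joint angles; "dq": joint speeds; "joint_efforts": joint torques, N m; "position": TCP position; "ee_rot": TCP orientation; "force": force on the tool from outside, world axes, zero at the start; "ft_torque": the same for the moment, N m; "width": opening from 0.0 (shut) to 1.0 (fully open); "gripper_force": force on a finger pad.
Only numpy, scipy, OpenCV 4.12 (cv2) and the standard library are available. Lean on these libraries where they do the work, as an engineer would, in place of code of your own. Each camera call takes 0.05 s, during which the arm holds its last target. There are 200 camera calls.

## Working session

There is one attempt and no reset: what is moved stays moved. The work goes in short steps, Python scripts to look and compute and a tool call to move; the robot and the scene stay as the last step left them, time stands still between calls to the robot, and variables do not carry over. Pictures are saved under pics/ and viewed, at most 10 in all, crops included, and the job is handed in when it is done.

Besides the shell and the picture viewer there is one more tool, called after "Call:" as name(argument=value, ...), one argument or row to a line, values as JSON. arm_command: Moves the arm, as the interface text tells. Its arguments: {"type":"object","properties":{"targets":{"type":"array","items":{"type":"array","items":{"type":"array","items":{"type":"number"}}}},"jaw":{"type":"number"},"newtons":{"type":"number"}},"required":["targets"]}

```bash
mkdir -p pics; cat > h.py <<'E'
import numpy as np, cv2
from cell import arm
from scipy.spatial.transform import Rotation as R
def ray(im,u,v):
    d=np.array([(u-im['cx'])/im['fx'],(v-im['cy'])/im['fy'],1.0]);return np.array(im['xyz']),np.array(im['rotation'])@d
def pts(im):
    v,u=np.mgrid[:400,:640];z=im['z_map']
    p=np.stack([(u-im['cx'])/im['fx']*z,(v-im['cy'])/im['fy']*z,z],-1)
    return p@np.array(im['rotation']).T+np.array(im['xyz'])
E
python3 - <<'E'
from h import *
import pickle
d={}
for n in('scene','top'):
    im=arm.get_image(n);d[n]=im;cv2.imwrite(f'pics/{n}0.png',im['pixels'][...,::-1])
    print(n,im['xyz'],im['rotation'],im['fx'],im['cx'],im['cy'])
pickle.dump(d,open('d0.pkl','wb'))
s=arm.observe();print(s); print(arm.tip_reach)
E
```

```text
scene [0.06468638 0.23903403 0.74454135] [-1.17312878  2.40296734 -0.93044968] 383.9603989216427 321.60739448852615 205.5056396113878
top [ 0.34665165 -0.15039374  1.35394235] [-2.15076858  2.12583002 -0.13521005] 511.10701422931885 322.2231189592413 209.6930499375696
{'clock': 0.1, 'joints': array([ 1.11343371,  0.43513907,  0.0249583 ,  1.57397873, -0.01163068,
        1.13399642, -0.07509661]), 'dq': array([ 0.00110995,  0.000946  ,  0.00119145, -0.00255085, -0.00011722,
        0.00049147, -0.00055784]), 'joint_efforts': array([ 3.64893189e-03, -6.69127035e+01,  9.88178663e-01, -3.15147364e+01,
       -6.04937598e-02,  3.73177626e-02,  4.56499606e-05]), 'position': array([ 0.21693056, -0.58569885,  0.24504268]), 'ee_rot': array([-3.09100133e+00, -5.54006147e-01,  5.21745828e-04]), 'force': array([-0.62228036, -0.31438752,  0.49863113]), 'ft_torque': array([ 0.00116329, -0.01966041, -0.00717465]), 'gripper_force': 0.0, 'width': 1.0002000469224481}
0.019
```

View pics/scene0.png

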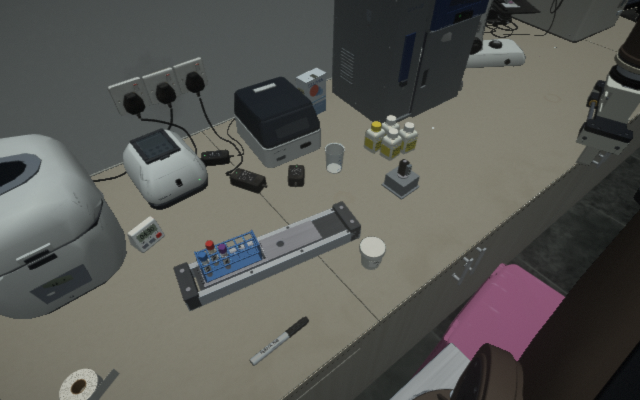

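View pics/top0.png

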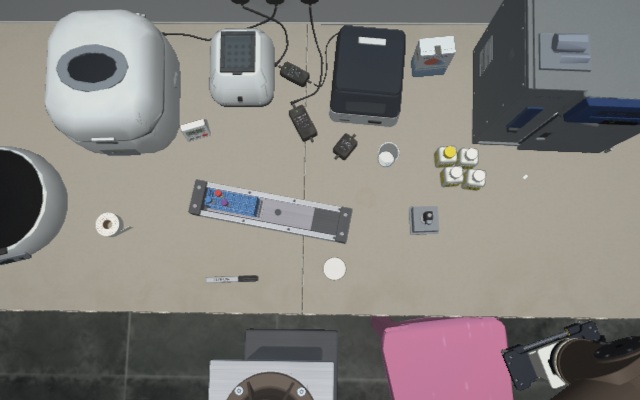

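The scene view shows the pin in its holder at about (404,168), the sled hole at (280,243), the cup at (372,250) and the marker at (280,340). In the top view the pin is at (428,217), the sled hole at (278,212), the beaker at (388,154), the cup at (334,269) and the marker at (232,279).

```bash
sed -i "s/np.array(im\['rotation'\])/R.from_rotvec(im['rotation']).as_matrix()/" h.py
python3 - <<'E'
from h import *
import pickle
d=pickle.load(open('d0.pkl','rb'))
P=pts(d['top']);S=pts(d['scene'])
T=d['top'];px=T['pixels'].astype(int)
print('table',P[240,440],S[200,440])
for u,v in[(428,217),(428,213),(418,228),(278,212),(300,218),(330,222),(388,154),(334,269),(232,279)]:print((u,v),P[v,u].round(4))
for u,v in[(404,168),(404,160),(280,243),(300,240)]:print('S',(u,v),S[v,u].round(4))
# holder top & pin head by height
reg=np.zeros((400,640),bool);reg[195:245,400:450]=1
for lo,hi in[(.036,.048),(.06,.2)]:
    m=reg&(P[...,2]>lo)&(P[...,2]<hi);q=P[m];print(lo,m.sum(),q.mean(0).round(4),q.min(0).round(4),q.max(0).round(4))
    print(cv2.minAreaRect(q[:,:2].astype(np.float32)*1000))
# rail orientation
reg[:]=0;reg[170:250,180:360]=1
m=reg&(P[...,2]>.02)&(P[...,2]<.06);print(cv2.minAreaRect(P[m][:,:2].astype(np.float32)*1000))
big=lambda im,x,y,w,h:cv2.resize(im[y:y+h,x:x+w,::-1],None,fx=5,fy=5,interpolation=cv2.INTER_CUBIC)
a=big(T['pixels'],400,190,60,60);b=big(T['pixels'],250,185,100,60);c=big(d['scene']['pixels'],370,145,70,60);e=big(d['scene']['pixels'],255,215,90,60)
W=np.zeros((600,800,3),np.uint8);W[:300,:300]=a;W[:300,300:800]=b;W[300:,:350]=c;W[300:,350:800]=e
cv2.imwrite('pics/c1.png',W)
E
```

```text
table [ 4.65331086e-01 -4.37432218e-01 -3.99678820e-04] [ 0.41333595 -0.43886437  0.0030402 ]
(428, 217) [ 0.5152 -0.3909  0.0837]
(428, 213) [ 0.5258 -0.3918  0.0798]
(418, 228) [ 0.4919 -0.3726  0.0424]
(278, 212) [ 0.5315 -0.0095  0.0288]
(300, 218) [ 0.5141 -0.0686  0.0457]
(330, 222) [ 0.5059 -0.1462  0.0343]
(388, 154) [ 0.6971 -0.3012  0.0018]
(334, 269) [ 0.3838 -0.1576  0.063 ]
(232, 279) [0.356  0.1073 0.0158]
S (404, 168) [ 0.511  -0.3873  0.0753]
S (404, 160) [ 0.5212 -0.394   0.0919]
S (280, 243) [0.0647 0.239  0.7445]
S (300, 240) [ 0.5097 -0.0532  0.0406]
0.036 474 [ 0.5179 -0.3919  0.0412] [ 0.4862 -0.4274  0.036 ] [ 0.5503 -0.36    0.0478]
((517.9827270507812, -393.5833435058594), (64.60089874267578, 65.22172546386719), 2.3602092266082764)
0.06 113 [ 0.5148 -0.3915  0.0824] [ 0.4999 -0.401   0.0606] [ 0.5302 -0.3838  0.0929]
((515.002197265625, -392.5848083496094), (30.261438369750977, 16.558719635009766), 2.1720058917999268)
((534.3431396484375, 10.299575805664062), (418.51605224609375, 91.11820220947266), 79.83303833007812)
```

View pics/c1.png

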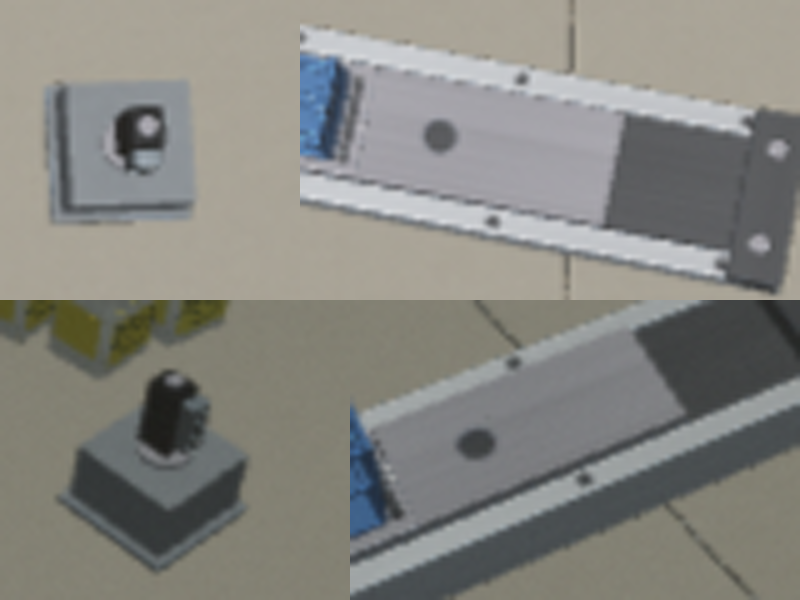

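The crop shows the pin's grey button on the near side (-x), with the holder's yaw about 2°. The sled hole is a clear dark ellipse in both views. Next I triangulate the hole and the pin.

```bash
cat >> h.py <<'E'
def blob(g,x,y,w,h,thr):
    m=(g[y:y+h,x:x+w]<thr).astype(np.uint8);n,l,st,c=cv2.connectedComponentsWithStats(m)
    i=1+np.argmax(st[1:,4]);return c[i]+[x,y],st[i]
def onz(im,u,v,z):
    o,d=ray(im,u,v);return o+d*(z-o[2])/d[2]
def tri(r1,r2):
    (o1,d1),(o2,d2)=r1,r2
    s=np.linalg.lstsq(np.stack([d1,-d2],1),o2-o1,rcond=None)[0]
    a,b=o1+s[0]*d1,o2+s[1]*d2;return (a+b)/2,np.linalg.norm(a-b)
E
python3 - <<'E'
from h import *
import pickle
d=pickle.load(open('d0.pkl','rb'))
T,S=d['top'],d['scene']
gt=cv2.cvtColor(T['pixels'],cv2.COLOR_RGB2GRAY);gs=cv2.cvtColor(S['pixels'],cv2.COLOR_RGB2GRAY)
print(gt[212,270:288],gs[243,270:292])
a,sa=blob(gt,270,203,16,18,125);b,sb=blob(gs,271,234,18,18,85)
print(a,sa,b,sb,onz(T,*a,.041),onz(S,*b,.041),tri(ray(T,*a),ray(S,*b)))
# head top bright disc
def br(g,x,y,w,h,thr): return blob(255-g,x,y,w,h,255-thr)
a,sa=br(gt,425,211,9,7,110);b,sb=br(gs,399,158,9,7,110)
print(a,sa,b,sb,onz(T,*a,.088),onz(S,*b,.088),tri(ray(T,*a),ray(S,*b)))
print('cup etc ok')
E
```

```text
[163 162 162 160 140  92  93  92  93  92 100 133 159 160 160 159 158 158] [129 129 127 126 126 121  96  67  63  63  64  65  62  70 112 125 126 124
 123 124 125 125]
[277.5        211.70588235] [ 5  6  6  7 34] [279.93548387 243.29032258] [ 6  7  7  6 31] [ 0.53057251 -0.0094877   0.041     ] [ 0.52979023 -0.01160748  0.041     ] (array([ 0.52967612, -0.0104173 ,  0.04237636]), np.float64(0.002072758072333011))
[429.38461538 214.61538462] [ 3  2  4  4 13] [403.         158.89473684] [ 0  0  9  4 19] [ 0.52064705 -0.39363109  0.088     ] [ 0.52861198 -0.39894197  0.088     ] (array([ 0.52069933, -0.39086727,  0.09731508]), np.float64(0.0033011980231688436))
cup etc ok
```

Call:
arm_command(
  targets=[
    [[0, 0, -0.03, 0, 0, -0.18], [0, 0, 0, 0, 0, -0.18], [0, 0, 0, 0, 0, -0.18], [0, 0, 0, 0, 0, -0.18], [0, 0, 0, 0, 0, -0.18], [0, 0, 0, 0, 0, -0.18], [0, 0, 0, 0, 0, -0.176]],
  ],
  jaw=0.0918,
)

```text
clock: 0.98
position: [0.2169, -0.5858, 0.2753]
ee_rot: [-2.169, -2.271, -0.001]
force: [0.9, -0.6, 0.5]
width: 0.999
gripper_force: 0.0
```

Call:
arm_command(
  targets=[
    [[0.03, 0.0515, 0, 0, 0, 0], [0.03, 0.0515, 0, 0, 0, 0], [0.03, 0.0515, 0, 0, 0, 0], [0.03, 0.0515, 0, 0, 0, 0], [0.03, 0.0515, 0, 0, 0, 0], [0.03, 0.0515, 0, 0, 0, 0], [0, 0, 0.03, 0, 0, 0], [0, 0, 0.03, 0, 0, 0], [0, 0, 0, 0, 0, 0]],
  ],
)

```text
clock: 2.1
position: [0.5172, -0.393, 0.2131]
ee_rot: [-2.173, -2.262, 0.002]
force: [1.1, -0.4, 1.0]
width: 0.999
gripper_force: 0.0
```

```bash
python3 - <<'E'
from h import *
import pickle
s=arm.observe();w=arm.get_image('wrist');print(s['position'],s['ee_rot'],s['joints'].round(2))
pickle.dump((s,w),open('w1.pkl','wb'));print({k:w[k] for k in w if k not in('pixels','z_map')})
cv2.imwrite('pics/w1.png',w['pixels'][...,::-1])
E
```

```text
[ 0.51718077 -0.3930387   0.21307246] [-2.17265489e+00 -2.26173102e+00  1.75516117e-03] [ 0.77  0.53 -0.32  1.52  0.17  1.12  0.46]
{'fx': 309.70691628693146, 'fy': 309.70691628693146, 'cx': 318.4591799252687, 'cy': 201.09775112121216, 'T_tool_cam': array([[-4.68928546e-05, -9.69120923e-01, -2.46585958e-01,
         6.64458263e-02],
       [ 9.99999774e-01,  1.20014587e-04, -6.61844218e-04,
         3.72540163e-04],
       [ 6.71000991e-04, -2.46585934e-01,  9.69120698e-01,
        -1.39051751e-01],
       [ 0.00000000e+00,  0.00000000e+00,  0.00000000e+00,
         1.00000000e+00]])}
```

View pics/w1.png

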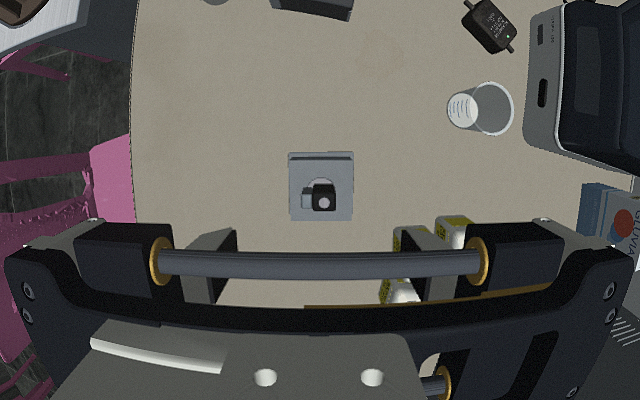

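The wrist view shows the holder around (320,187), with the pin head's top near (322,200) and its grey button on the left (-x) side at (306,197). The fingers straddle it along x.

```bash
cat >> h.py <<'E'
def wray(w,s,u,v):
    x=np.asarray(u,float)-w['cx'];y=np.asarray(v,float)-w['cy'];r=np.hypot(x,y)+1e-9;th=r/w['fx']
    d=np.stack([x/r*np.tan(th),y/r*np.tan(th),np.ones_like(r)],-1)
    M=R.from_rotvec(s['ee_rot']).as_matrix();T=w['T_tool_cam']
    return M@T[:3,3]+s['position'],d@T[:3,:3].T@M.T
def wpts(w,s):
    v,u=np.mgrid[:400,:640];o,d=wray(w,s,u,v);return o+d*w['z_map'][...,None]
def won(w,s,u,v,z):
    o,d=wray(w,s,u,v);return o+d*(z-o[2])/d[2]
E
python3 - <<'E'
from h import *
import pickle
s,w=pickle.load(open('w1.pkl','rb'));P=wpts(w,s)
g=cv2.cvtColor(w['pixels'],cv2.COLOR_RGB2GRAY)
reg=np.zeros((400,640),bool);reg[145:225,280:362]=1
def rep(n,m):
    q=P[m][:,:2].astype(np.float32)*1000;print(n,m.sum(),cv2.minAreaRect(q),np.median(P[m],0).round(4),np.percentile(P[m],[1,99],0).round(4).tolist())
rep('holder',reg&(abs(P[...,2]-.042)<.006))
rep('head',reg&(P[...,2]>.075)&(P[...,2]<.11))
rep('headbody',reg&(P[...,2]>.05)&(P[...,2]<.11))
m=reg&(P[...,2]>.075)&(g>110);v,u=np.nonzero(m)
for a,b in zip(*np.nonzero(reg&(P[...,2]>.075)&(g>150))):pass
print('bright',u.mean(),v.mean(),len(u))
print(g[190:215,298:342:2])
E
```

```text
holder 2973 ((519.0071411132812, -393.49749755859375), (64.08213806152344, 64.3533706665039), 2.2516305446624756) [ 0.5202 -0.3847  0.0421] [[0.4873, -0.4255, 0.0383], [0.5506, -0.3613, 0.0464]]
head 696 ((516.2219848632812, -393.244384765625), (30.851398468017578, 17.775115966796875), 2.8906471729278564) [ 0.5176 -0.3921  0.0874] [[0.5012, -0.4016, 0.0773], [0.5315, -0.3843, 0.0918]]
headbody 840 ((516.2713012695312, -393.2419128417969), (31.6509952545166, 17.775115966796875), 2.8906471729278564) [ 0.5173 -0.3903  0.0867] [[0.5012, -0.4015, 0.0534], [0.5315, -0.3842, 0.0917]]
bright 315.0765765765766 199.74324324324326 222
[[124 124 101  46  45  46  52  41  14  21  23  20  21  15  21  15  13  26
   40 130 126 130]
 [126 125  49  54  49  52  48  37  24  20  19  19  25  13  19  19  13  21
   26 130 130 126]
 [122 130  36  49  43  46  54  35  18  29  26  24  23  28  25  28  20  18
   37 135 127 127]
 [127 122  30  44  46  43  40  26  29  27  24  31  31  30  28  21  30  26
   15 131 129 125]
 [125 101  81  93  93  97  93  16  33  39  34  36  35  33  38  36  37  32
   24 136 127 127]
 [1
[... 1157 characters left out ...]
4  59 134 145 147  10  31  29
   20 134 129 130]
 [127 130  98 105 109  97 110  68  31  28  29  18  27  78  21  28  29  29
   25 133 129 129]
 [129 129 129 124 128 120 135 128  24  30  34  34  24  28  18  28  29  30
   18 134 127 127]
 [130 128 123 124 127 125 123 129  37  14  14  16  16  10  12  20  12  12
   64 128 127 129]
 [127 124 127 131 127 124 128 135 104 104 107 107 105 109 110 109 113 106
  119 135 130 129]
 [125 131 128 125 125 125 123 126 136 132 136 139 138 139 139 136 137 135
  133 132 127 126]
 [126 123 124 128 125 126 126 121 126 126 132 128 126 132 125 129 130 127
  135 127 125 130]
 [130 127 127 130 128 124 128 121 133 130 129 126 127 128 126 127 128 125
  124 128 124 122]]
```

Call:
arm_command(
  targets=[
    [[0, 0, 0.04, 0, 0, 0], [0, 0, 0.04, 0, 0, 0], [0, 0, 0.04, 0, 0, 0], [0, 0, 0.015, 0, 0, 0], [0, 0, 0.008, 0, 0, 0], [0, 0, 0, 0, 0, 0], [0, 0, 0, 0, 0, 0]],
  ],
)

```text
clock: 3.02
position: [0.5195, -0.3944, 0.0742]
ee_rot: [2.175, 2.264, 0.001]
force: [-0.4, 1.0, -0.4]
width: 1.0
gripper_force: 0.0
```

Call:
arm_command(
  targets=[
    [[0, 0, 0, 0, 0, 0], [0, 0, 0, 0, 0, 0], [0, 0, 0, 0, 0, 0], [0, 0, 0, 0, 0, 0], [0, 0, 0, 0, 0, 0], [0, 0, 0, 0, 0, 0], [0, 0, 0, 0, 0, 0], [0, 0, 0, 0, 0, 0]],
  ],
  jaw=0.01,
  newtons=32,
)

```text
clock: 4.03
position: [0.5188, -0.3939, 0.0728]
ee_rot: [2.176, 2.265, 0.0]
force: [0.7, -0.9, 1.6]
width: 0.272
gripper_force: 32.0
```

Call:
arm_command(
  targets=[
    [[0, 0, -0.005, 0, 0, 0], [0, 0, -0.015, 0, 0, 0], [0, 0, -0.025, 0, 0, 0], [0, 0, -0.025, 0, 0, 0], [0, 0, -0.02, 0, 0, 0], [0, 0, 0, 0, 0, 0], [0, 0, 0, 0, 0, 0], [0, 0, 0, 0, 0, 0]],
  ],
)

```text
clock: 5.03
position: [0.5181, -0.3936, 0.1617]
ee_rot: [-2.175, -2.264, 0.001]
force: [-0.5, 0.3, -1.5]
width: 0.277
gripper_force: 32.0
```

```bash
python3 - <<'E'
from h import *
import pickle
s=arm.observe();w=arm.get_image('wrist');t=arm.get_image('scene');tp=arm.get_image('top')
pickle.dump((s,w,t,tp),open('w2.pkl','wb'));print(s['position'],s['ee_rot'],s['width'],s['force'])
W=np.zeros((600,800,3),np.uint8)
W[:300]=cv2.resize(w['pixels'][130:250,160:480],(800,300))
W[300:,:400]=cv2.resize(t['pixels'][100:190,360:480],(400,300))
W[300:,400:]=cv2.resize(tp['pixels'][160:250,370:490],(400,300))
cv2.imwrite('pics/w2.png',W[...,::-1])
E
```

```text
[ 0.51809343 -0.39364563  0.16170007] [-2.17549307e+00 -2.26409792e+00  6.02950731e-04] 0.27716458992278753 [-0.50411112  0.25186718 -1.49799736]
```

View pics/w2.png

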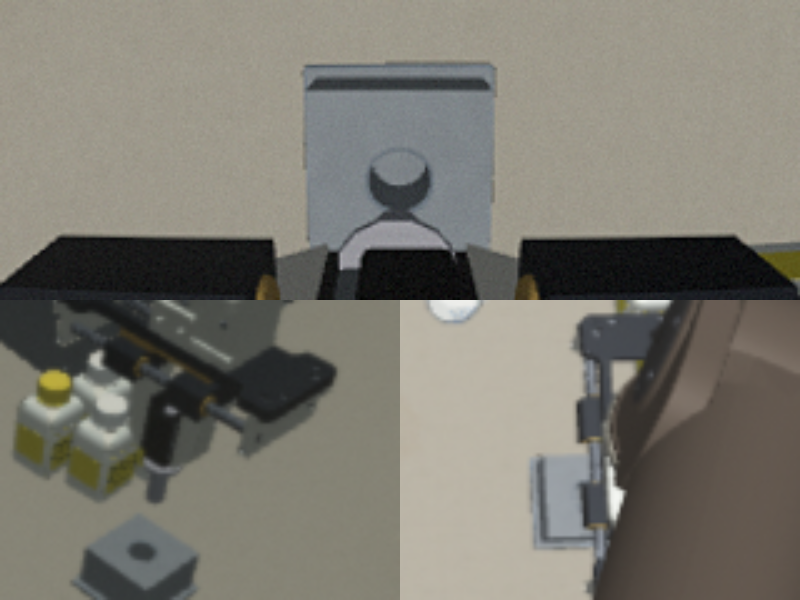

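The pin is held upright and clear of the holder. The flange's front edge shows at about (320,219) in the full wrist image. Next I measure where the pin sits in the tool frame.

```bash
python3 - <<'E'
from h import *
import pickle
s,w,t,tp=pickle.load(open('w2.pkl','rb'));P=wpts(w,s)
M=R.from_rotvec(s['ee_rot']).as_matrix();Q=(P-s['position'])@M
for v in range(214,234):print(v,[tuple((Q[v,u]*1000).round(1)) for u in(308,314,320,326,332)], w['pixels'][v,320])
reg=np.zeros((400,640),bool);reg[205:245,280:360]=1
m=reg&(Q[...,2]>.018)&(Q[...,2]<.034)&(abs(Q[...,1])<.02)
print(m.sum(),Q[m].min(0),Q[m].max(0),np.median(Q[m],0))
c,r=cv2.minEnclosingCircle((Q[m][:,:2]*1000).astype(np.float32));print(c,r)
# front-edge circle fit with r=15
from scipy.optimize import least_squares
e=[]
for u in range(300,341):
    k=np.nonzero(m[:,u])[0]
    if len(k):e.append(Q[k[0],u,:2])
e=np.array(e)*1000
f=least_squares(lambda p:np.hypot(e[:,0]-p[0],e[:,1]-p[1])-15,[0,0],loss='soft_l1');print(f.x,f.cost,len(e))
S=pts(t);v,u=np.mgrid[:400,:640]
E
```

```text
214 [(np.float64(-11.1), np.float64(-8.9), np.float64(120.1)), (np.float64(5.9), np.float64(-2.8), np.float64(63.1)), (np.float64(6.4), np.float64(1.3), np.float64(61.4)), (np.float64(-11.2), np.float64(6.8), np.float64(120.2)), (np.float64(-11.0), np.float64(12.0), np.float64(119.5))] [57 56 65]
215 [(np.float64(-11.8), np.float64(-8.9), np.float64(119.4)), (np.float64(6.2), np.float64(-2.8), np.float64(59.9)), (np.float64(6.8), np.float64(1.3), np.float64(57.9)), (np.float64(-11.9), np.float64(6.8), np.float64(119.6)), (np.float64(-11.8), np.float64(12.0), np.float64(119.3))] [61 65 68]
216 [(np.float64(-12.6), np.float64(-8.9), np.float64(118.8)), (np.float64(14.6), np.float64(-2.3), np.float64(30.2)), (np.float64(14.5), np.float64(1.1), np.float64(30.5)), (np.float64(-13.0), np.float64(6.8), np.float64(120.3)), (np.float64(-12.8), np.float64(12.0), np.float64(119.7))] [62 63 70]
217 [(np.float64(-13.6), np.float64(-8.9), np.float64(119.4)), (np.float64(14.8), np.float64(-2.3), np.float64(27.6)), (np.float64(15.0), np.float64(1.1), np.float64(26.9)), (np.float64(14.3), np.float64(
[... 4306 characters left out ...]
.float64(19.0)), (np.float64(8.7), np.float64(1.1), np.float64(19.6)), (np.float64(8.9), np.float64(4.4), np.float64(19.1)), (np.float64(8.9), np.float64(7.6), np.float64(19.2))] [18 20 17]
233 [(np.float64(9.0), np.float64(-5.3), np.float64(17.2)), (np.float64(9.4), np.float64(-2.1), np.float64(16.2)), (np.float64(8.8), np.float64(1.1), np.float64(17.9)), (np.float64(9.0), np.float64(4.3), np.float64(17.3)), (np.float64(8.9), np.float64(7.5), np.float64(17.4))] [24 26 21]
636 [ 0.00296844 -0.01504982  0.01802175] [0.01505456 0.01795042 0.03106506] [ 0.00940937 -0.00056088  0.02664093]
(11.281536102294922, 1.4503002166748047) 16.502235412597656
[-0.26055592  0.08705237] 1.7718516050830253 41
```

Call:
arm_command(
  targets=[
    [[0.02, 0.002, 0, 0, 0, 0], [0.048, 0.0037, 0, 0, 0, 0], [0.048, 0.0037, 0, 0, 0, 0], [0.048, 0.0037, 0, 0, 0, 0], [0.048, 0.0037, 0, 0, 0, 0], [0.048, 0.0037, 0, 0, 0, 0], [0.048, 0.0037, 0, 0, 0, 0], [0.04, 0.003, 0, 0, 0, 0.109], [0, 0, 0, 0, 0, 0.109], [0, 0, 0, 0, 0, 0]],
  ],
)

```text
clock: 6.42
position: [0.5314, -0.0435, 0.1628]
ee_rot: [-2.407, -2.019, 0.0]
force: [0.5, 0.6, -1.2]
width: 0.275
gripper_force: 32.0
```

Call:
arm_command(
  targets=[
    [[0, 0, 0, 0, 0, 0], [0, 0, 0, 0, 0, 0]],
  ],
)

```text
clock: 6.68
position: [0.5318, -0.0455, 0.1627]
ee_rot: [-2.41, -2.016, 0.0]
force: [0.6, -0.2, -0.9]
width: 0.278
gripper_force: 32.0
```

```bash
python3 - <<'E'
from h import *
import pickle
s=arm.observe();w=arm.get_image('wrist');tp=arm.get_image('top');sc=arm.get_image('scene')
pickle.dump((s,w,tp,sc),open('w3.pkl','wb'));print(s['position'],s['ee_rot'],s['width'],s['force'])
W=np.zeros((600,640,3),np.uint8);W[:400]=w['pixels'];W[400:]=sc['pixels'][150:350]
cv2.imwrite('pics/w3.png',W[...,::-1])
E
```

```text
[ 0.53179288 -0.0455369   0.16265178] [-2.40974897e+00 -2.01554007e+00  2.14130795e-04] 0.27812458737090284 [ 0.58026173 -0.15649497 -0.92218498]
```

View pics/w3.png

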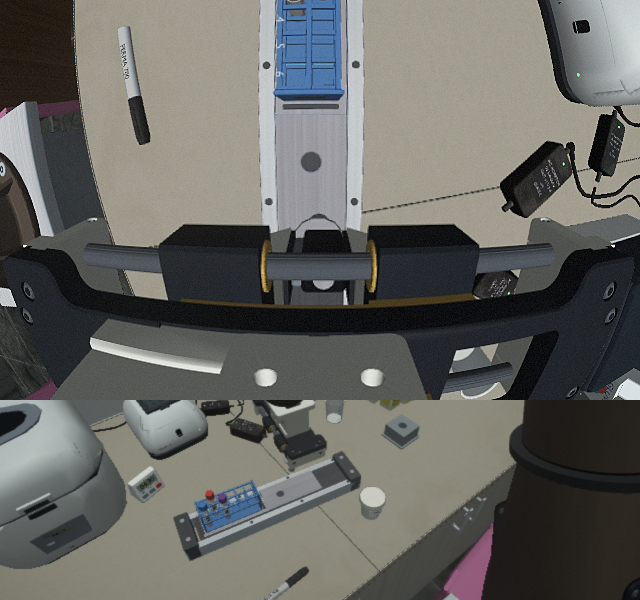

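The wrist view shows the sled hole at about (311,161), with the rail vertical in the image. The pin's flange is at about (318,222).

```bash
cat >> h.py <<'E'
def hole(s,w,box,z=.041,thr=110):
    g=cv2.cvtColor(w['pixels'],cv2.COLOR_RGB2GRAY)
    c,st=blob(g,*box,thr);x,y,ww,hh=box
    m=(g[y:y+hh,x:x+ww]<thr).astype(np.uint8);n,l,sts,_=cv2.connectedComponentsWithStats(m);i=1+np.argmax(sts[1:,4])
    con=max(cv2.findContours((l==i).astype(np.uint8),cv2.RETR_EXTERNAL,cv2.CHAIN_APPROX_NONE)[0],key=len)[:,0]+[x,y]
    p=won(w,s,con[:,0],con[:,1],z);(cx,cy),r=cv2.minEnclosingCircle((p[:,:2]*1000).astype(np.float32))
    return c,st,won(w,s,*c,z),(cx,cy,r)
def yaw(s):
    M=R.from_rotvec(s['ee_rot']).as_matrix();return np.degrees(np.arctan2(M[1,1],M[0,1])),M
E
python3 - <<'E'
from h import *
import pickle
s,w,tp,sc=pickle.load(open('w3.pkl','rb'))
y,M=yaw(s);print('yaw',y,'z',M[:,2])
c,st,p,ci=hole(s,w,(295,145,32,32));print(c,st,p,ci)
gs=cv2.cvtColor(sc['pixels'],cv2.COLOR_RGB2GRAY)
b,sb=blob(gs,271,234,18,18,85);print('tri',tri(ray(sc,*b),tuple(a for a in wray(w,s,*c))))
P=wpts(w,s);Q=(P-s['position'])@M
m=(abs(P[...,2]-.0365)<.004);m[220:]=0;m[:,:245]=0;m[:,375:]=0
cols=P[m];print('walls',m.sum(),cv2.minAreaRect((cols[:,:2]*1000).astype(np.float32)))
print('sled z',np.median(P[190:210,305:320,2]),'q hole',(p-s['position'])@M*1000)
E
```

```text
yaw -10.18105023290351 z [-1.36474043e-04 -4.93135338e-05 -9.99999989e-01]
[310.63057325 161.52229299] [  6   7  20  20 314] [ 0.53147003 -0.01024908  0.041     ] (340.4761657714844, -319.3983154296875, 135.6026611328125)
tri (array([ 0.53112273, -0.01123987,  0.03975707]), np.float64(0.001776020866813331))
walls 9041 ((539.6809692382812, 36.05461883544922), (200.0653076171875, 91.052734375), 80.05339813232422)
sled z 0.041127804489510394 q hole [ 34.68395286  -6.53993351 121.65008725]
```

Call:
arm_command(
  targets=[
    [[0.0175, -0.003, 0, 0, 0, 0], [0.0175, -0.0035, 0.01, 0, 0, 0], [0, 0, 0.02, 0, 0, 0], [0, 0, 0.02, 0, 0, 0], [0, 0, 0, 0, 0, 0], [0, 0, 0, 0, 0, 0], [0, 0, 0, 0, 0, 0]],
  ],
)

```text
clock: 7.7
position: [0.5324, -0.0092, 0.1136]
ee_rot: [2.409, 2.015, 0.002]
force: [1.4, -0.2, -0.8]
width: 0.274
gripper_force: 32.0
```

```bash
python3 - <<'E'
from h import *
import pickle
s=arm.observe();w=arm.get_image('wrist');y,M=yaw(s);print(s['position'],y,(np.array([.5314,-.0103,.041])-s['position'])@M*1000)
W=cv2.resize(w['pixels'][150:250,240:400],(800,500),interpolation=cv2.INTER_CUBIC)
cv2.imwrite('pics/w4.png',W[...,::-1]);pickle.dump((s,w),open('w4.pkl','wb'))
E
```

```text
[ 0.53237094 -0.0092034   0.11360276] -10.197532527569397 [-1.27807668 -0.86682527 72.60111005]
```

View pics/w4.png

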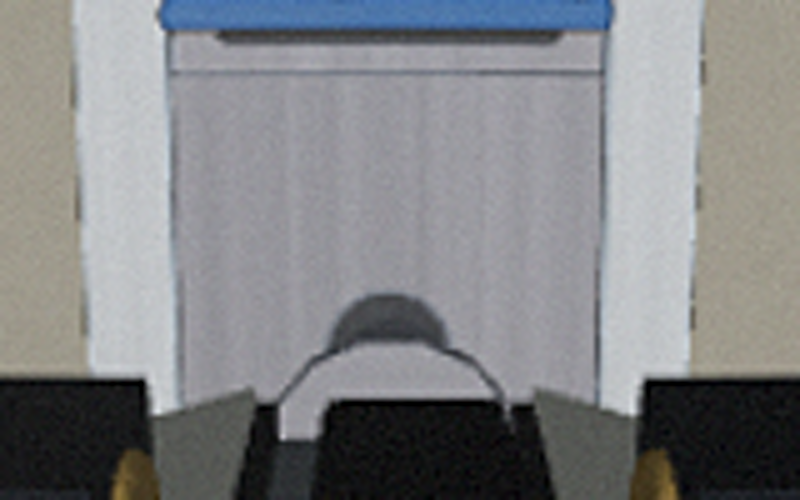

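The view shows the hole's far rim peeking out above the flange at crop (388,292), which is about (317.6,208.4) in the full image. It is nearly centred on the pin. Next I fit a circle to the rim.

```bash
python3 - <<'E'
from h import *
import pickle
from scipy.optimize import least_squares
s,w=pickle.load(open('w4.pkl','rb'));y,M=yaw(s)
g=cv2.GaussianBlur(cv2.cvtColor(w['pixels'],cv2.COLOR_RGB2GRAY),(3,3),0).astype(float)
e=[]
for u in range(308,328):
    col=g[195:216,u]; k=np.nonzero(col<125)[0]
    if len(k) and k[0]>0:
        k=k[0];v=195+k-1+(col[k-1]-125)/(col[k-1]-col[k]);q=(won(w,s,u,v,.041)-s['position'])@M*1000;e.append(q[:2]);print(u,round(v,2),q[:2].round(2))
e=np.array(e)
f=least_squares(lambda p:np.hypot(e[:,0]-p[0],e[:,1]-p[1])-8.5,[0,0],loss='soft_l1');print(f.x,f.cost)
P=wpts(w,s);Q=(P-s['position'])@M*1000
for v in (172,180,190):
    r=g[v];L=[(Q[v,u,1].round(1),Q[v,u,2].round(1)) for u in range(255,382) if abs(r[u+1]-r[u-1])>40];print(L)
E
```

```text
308 211.65 [ 4.88 -7.34]
309 210.86 [ 5.46 -6.62]
310 210.0 [ 6.1  -5.91]
311 209.32 [ 6.6  -5.19]
312 208.78 [ 7.   -4.48]
313 208.25 [ 7.39 -3.77]
314 208.0 [ 7.57 -3.06]
315 207.87 [ 7.67 -2.35]
316 207.76 [ 7.75 -1.64]
317 207.65 [ 7.83 -0.93]
318 207.65 [ 7.83 -0.22]
319 207.72 [7.78 0.49]
320 207.91 [7.64 1.2 ]
321 208.24 [7.39 1.91]
322 208.52 [7.19 2.62]
323 208.76 [7.01 3.33]
324 209.26 [6.64 4.04]
325 210.17 [5.97 4.76]
326 211.15 [5.24 5.47]
327 212.32 [4.38 6.19]
[-0.61034951 -0.68433031] 0.04310748691248345
[(np.float64(30.4), np.float64(77.9))]
[(np.float64(-32.4), np.float64(77.4)), (np.float64(-30.9), np.float64(72.2)), (np.float64(30.7), np.float64(78.9))]
[(np.float64(-45.3), np.float64(78.0)), (np.float64(-32.4), np.float64(76.1)), (np.float64(30.7), np.float64(77.5)), (np.float64(43.3), np.float64(78.1))]
```

Call:
arm_command(
  targets=[
    [[-0.0005, -0.0007, 0, 0, 0, 0], [0, 0, 0.004, 0, 0, 0], [0, 0, 0.003, 0, 0, 0], [0, 0, 0.003, 0, 0, 0], [0, 0, 0.002, 0, 0, 0], [0, 0, 0, 0, 0, 0], [0, 0, 0, 0, 0, 0]],
  ],
)

```text
clock: 8.62
position: [0.5311, -0.0098, 0.1008]
ee_rot: [2.41, 2.015, 0.0]
force: [0.5, -0.5, -0.8]
width: 0.275
gripper_force: 32.0
```

Call:
arm_command(
  targets=[
    [[0, 0, 0.002, 0, 0, 0], [0, 0, 0.001, 0, 0, 0], [0, 0, 0, 0, 0, 0], [0, 0, 0, 0, 0, 0]],
  ],
)

```text
clock: 9.12
position: [0.531, -0.0098, 0.0977]
ee_rot: [-2.41, -2.015, -0.0]
force: [-0.1, 0.3, -1.4]
width: 0.275
gripper_force: 32.0
```

Call:
arm_command(
  targets=[
    [[0, 0, 0.0015, 0, 0, 0], [0, 0, 0, 0, 0, 0], [0, 0, 0, 0, 0, 0]],
  ],
)

```text
clock: 9.5
position: [0.5312, -0.0098, 0.0966]
ee_rot: [2.41, 2.015, 0.001]
force: [-0.7, 0.5, 6.4]
width: 0.282
gripper_force: 32.0
```

Call:
arm_command(
  targets=[
    [[-0.002, 0, 0, 0, 0, 0], [-0.003, 0, 0, 0, 0, 0], [-0.004, 0, 0, 0, 0, 0], [-0.004, 0, 0, 0, 0, 0], [-0.004, 0, 0, 0, 0, 0], [-0.004, 0, 0, 0, 0, 0], [-0.002, 0, 0, 0, 0, 0], [0, 0, 0, 0, 0, 0]],
  ],
)

```text
clock: 10.5
position: [0.5276, -0.0317, 0.0966]
ee_rot: [2.41, 2.016, 0.003]
force: [-0.3, 5.1, 5.3]
width: 0.275
gripper_force: 32.0
```

Call:
arm_command(
  targets=[
    [[-0.001, 0, 0, 0, 0, 0], [-0.001, 0, 0, 0, 0, 0], [-0.001, 0, 0, 0, 0, 0], [-0.001, 0, 0, 0, 0, 0]],
  ],
)

```text
clock: 11.0
position: [0.527, -0.0352, 0.0966]
ee_rot: [-2.409, -2.016, -0.004]
force: [1.4, 5.2, 5.6]
width: 0.277
gripper_force: 32.0
```

Call:
arm_command(
  targets=[
    [[-0.001, 0, 0.0003, 0, 0, 0], [-0.001, 0, 0, 0, 0, 0], [-0.001, 0, 0, 0, 0, 0], [-0.001, 0, 0, 0, 0, 0]],
  ],
)

```text
clock: 11.5
position: [0.5265, -0.0388, 0.0966]
ee_rot: [-2.409, -2.017, -0.005]
force: [0.6, 7.0, 8.0]
width: 0.276
gripper_force: 32.0
```

Call:
arm_command(
  targets=[
    [[-0.001, 0, 0, 0, 0, 0], [-0.001, 0, 0, 0, 0, 0], [-0.001, 0, 0, 0, 0, 0]],
  ],
)

```text
clock: 11.88
position: [0.526, -0.0416, 0.0966]
ee_rot: [-2.409, -2.017, -0.005]
force: [0.2, 7.4, 8.4]
width: 0.278
gripper_force: 32.0
```

Call:
arm_command(
  targets=[
    [[-0.001, 0, 0, 0, 0, 0], [-0.001, 0, 0, 0, 0, 0], [-0.001, 0, 0, 0, 0, 0]],
  ],
)

```text
clock: 12.25
position: [0.5254, -0.0446, 0.0966]
ee_rot: [-2.409, -2.017, -0.005]
force: [-0.4, 6.4, 8.1]
width: 0.274
gripper_force: 32.0
```

Call:
arm_command(
  targets=[
    [[-0.001, 0, 0, 0, 0, 0], [-0.001, 0, 0, 0, 0, 0], [-0.001, 0, 0, 0, 0, 0]],
  ],
)

```text
clock: 12.62
position: [0.5249, -0.0476, 0.0966]
ee_rot: [-2.409, -2.017, -0.004]
force: [-0.0, 7.2, 8.5]
width: 0.276
gripper_force: 32.0
```

Call:
arm_command(
  targets=[
    [[-0.001, 0, 0, 0, 0, 0], [-0.001, 0, 0, 0, 0, 0], [-0.001, 0, 0, 0, 0, 0]],
  ],
)

```text
clock: 13.0
position: [0.5244, -0.0506, 0.0966]
ee_rot: [2.409, 2.017, 0.005]
force: [0.4, 7.3, 7.5]
width: 0.273
gripper_force: 32.0
```

Call:
arm_command(
  targets=[
    [[-0.001, 0, 0, 0, 0, 0], [-0.001, 0, 0, 0, 0, 0], [-0.001, 0, 0, 0, 0, 0]],
  ],
)

```text
clock: 13.38
position: [0.5238, -0.0537, 0.0965]
ee_rot: [2.409, 2.016, 0.004]
force: [0.4, 5.8, 7.6]
width: 0.274
gripper_force: 32.0
```

Call:
arm_command(
  targets=[
    [[-0.001, 0, 0, 0, 0, 0], [-0.001, 0, 0, 0, 0, 0], [-0.001, 0, 0, 0, 0, 0]],
  ],
)

```text
clock: 13.75
position: [0.5233, -0.0569, 0.0965]
ee_rot: [2.409, 2.016, 0.004]
force: [0.8, 6.4, 6.1]
width: 0.275
gripper_force: 32.0
```

Call:
arm_command(
  targets=[
    [[-0.001, 0, 0, 0, 0, 0], [-0.001, 0, 0, 0, 0, 0], [-0.001, 0, 0, 0, 0, 0]],
  ],
)

```text
clock: 14.12
position: [0.5226, -0.0601, 0.0963]
ee_rot: [2.409, 2.016, 0.003]
force: [1.0, 4.2, 3.5]
width: 0.275
gripper_force: 32.0
```

Call:
arm_command(
  targets=[
    [[0, 0, 0.0005, 0, 0, 0], [-0.001, 0, 0.0005, 0, 0, 0], [0, 0, 0, 0, 0, 0]],
  ],
)

```text
clock: 14.5
position: [0.5215, -0.0625, 0.0946]
ee_rot: [2.411, 2.015, -0.001]
force: [1.7, 2.2, -0.4]
width: 0.276
gripper_force: 32.0
```

Call:
arm_command(
  targets=[
    [[0, 0, 0.001, 0, 0, 0], [0, 0, 0.001, 0, 0, 0], [0, 0, 0.001, 0, 0, 0], [0, 0, 0, 0, 0, 0]],
  ],
)

```text
clock: 15.0
position: [0.5214, -0.0622, 0.0917]
ee_rot: [-2.41, -2.015, 0.001]
force: [1.0, 0.9, -1.5]
width: 0.275
gripper_force: 32.0
```

Call:
arm_command(
  targets=[
    [[0, 0, 0.002, 0, 0, 0], [0, 0, 0.002, 0, 0, 0], [0, 0, 0.002, 0, 0, 0], [0, 0, 0.002, 0, 0, 0], [0, 0, 0, 0, 0, 0]],
  ],
)

```text
clock: 15.62
position: [0.5214, -0.0621, 0.0837]
ee_rot: [-2.41, -2.015, 0.001]
force: [0.2, 1.0, -1.6]
width: 0.277
gripper_force: 32.0
```

Call:
arm_command(
  targets=[
    [[0, 0, 0.002, 0, 0, 0], [0, 0, 0.002, 0, 0, 0], [0, 0, 0.002, 0, 0, 0], [0, 0, 0.002, 0, 0, 0], [0, 0, 0, 0, 0, 0]],
  ],
)

```text
clock: 16.25
position: [0.5215, -0.062, 0.0757]
ee_rot: [-2.41, -2.015, 0.0]
force: [-0.2, 0.7, -2.1]
width: 0.273
gripper_force: 32.0
```

Call:
arm_command(
  targets=[
    [[0, 0, 0.002, 0, 0, 0], [0, 0, 0.0015, 0, 0, 0], [0, 0, 0.001, 0, 0, 0], [0, 0, 0, 0, 0, 0]],
  ],
)

```text
clock: 16.75
position: [0.5217, -0.062, 0.0718]
ee_rot: [2.41, 2.015, 0.0]
force: [-1.2, 0.5, 4.6]
width: 0.275
gripper_force: 32.0
```

Call:
arm_command(
  targets=[
    [[0, 0, 0.001, 0, 0, 0], [0, 0, 0.001, 0, 0, 0], [0, 0, 0, 0, 0, 0], [0, 0, 0, 0, 0, 0]],
  ],
)

```text
clock: 17.25
position: [0.5218, -0.0618, 0.0714]
ee_rot: [2.409, 2.015, 0.001]
force: [-7.8, 2.4, 26.6]
width: 0.276
gripper_force: 32.0
```

Call:
arm_command(
  targets=[
    [[0, 0, -0.0012, 0, 0, 0], [0, 0, 0, 0, 0, 0], [0, 0, 0, 0, 0, 0]],
  ],
)

```text
clock: 17.62
position: [0.5217, -0.0618, 0.0715]
ee_rot: [2.41, 2.015, 0.001]
force: [-2.2, 1.9, 12.5]
width: 0.278
gripper_force: 32.0
```

Call:
arm_command(
  targets=[
    [[0, 0, 0, 0, 0, 0], [0, 0, 0, 0, 0, 0], [0, 0, 0, 0, 0, 0], [0, 0, 0, 0, 0, 0], [0, 0, 0, 0, 0, 0], [0, 0, 0, 0, 0, 0]],
  ],
  jaw=0.07,
)

```text
clock: 18.38
position: [0.5216, -0.062, 0.0706]
ee_rot: [2.41, 2.015, -0.0]
force: [0.2, 0.7, 0.1]
width: 0.761
gripper_force: 0.0
```

Call:
arm_command(
  targets=[
    [[0, 0, -0.01, 0, 0, 0], [0, 0, -0.02, 0, 0, 0], [0, 0, -0.03, 0, 0, 0], [0, 0, -0.03, 0, 0, 0], [-0.02, 0, -0.02, 0, 0, 0], [-0.03, 0, 0, 0, 0, 0], [0, 0, 0, 0, 0, 0], [0, 0, 0, 0, 0, 0]],
  ],
)

```text
clock: 19.38
position: [0.5128, -0.1107, 0.181]
ee_rot: [-2.41, -2.015, -0.001]
force: [0.6, 0.0, 0.5]
width: 0.765
gripper_force: 0.0
```

```bash
python3 - <<'E'
from h import *
s=arm.observe();w=arm.get_image('wrist');sc=arm.get_image('scene');y,M=yaw(s);print(s['position'],s['force'],s['width'])
P=wpts(w,s);Q=(P-s['position'])@M
m=(P[...,2]>.075)&(P[...,2]<.1)&(abs(Q[...,1])<.03)&(abs(Q[...,0]-.05)<.03)
q=P[m]
if len(q):print(len(q),cv2.minAreaRect((q[:,:2]*1000).astype(np.float32)),np.percentile(q[:,2],[5,50,95]))
W=np.zeros((600,800,3),np.uint8)
W[:300]=cv2.resize(w['pixels'][100:250,120:520],(800,300));W[300:]=cv2.resize(sc['pixels'][190:280,220:460],(800,300))
cv2.imwrite('pics/w5.png',W[...,::-1])
E
```

```text
[ 0.51280937 -0.11070142  0.18099484] [0.62908119 0.00600907 0.47366218] 0.7649752404355745
878 ((520.2457275390625, -60.88397979736328), (18.093212127685547, 31.73528289794922), 79.49822235107422) [0.08368186 0.0865173  0.09041303]
```

View pics/w5.png

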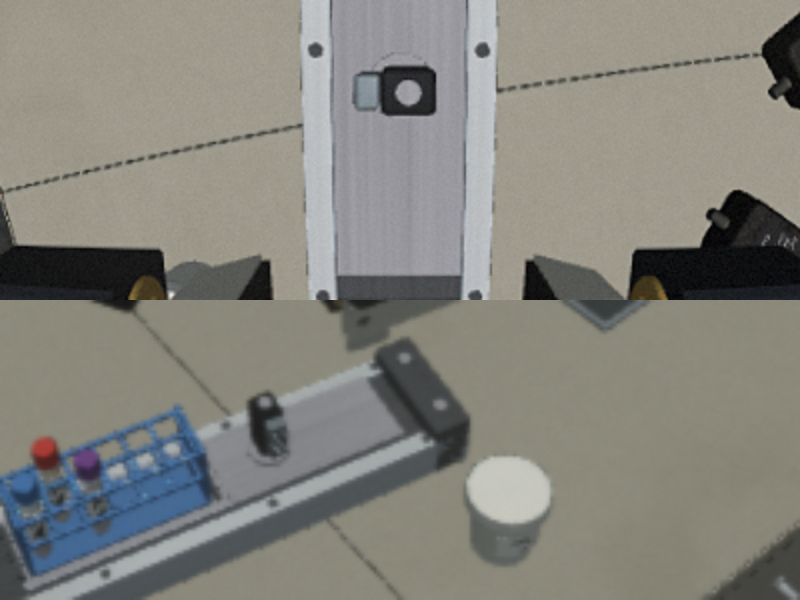

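The pin stands upright in the sled with its flange on the sled's top and its head top at about 87 mm. The head measures 31.7 mm along x, so the button is out and the pin is locked.

```bash
python3 -c "
from cell import arm
print(arm.sign_off())"
```

```text
the job is handed in; nothing more can be done
None
```

The pin is fully home through the sled and rail, its button has sprung out so it should be locked, the gripper is clear, and the job was handed in at about 19.5 s; the sign-off gave no verdict.

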